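# Pack the staining kit into its hooded box

## Task

Pack the staining kit: swing the lid of the box up and back until it stays open by itself and let go of it, stand the dropper bottle upright in the left-hand compartment (the left as you face the box from its handle side) and the tall carton upright in the right-hand one, then shut the lid fully and let go. Leave the sand glass, the tape roll and the petri dishes where they are.

Things in the scene. Friction and masses are not known exactly. Their poses are not given: they have to be found in the camera images.
- kit_box: grey plastic box fixed to the table, 150 (x) x 240 (y) mm: an open tray 45 mm high, walls 4 mm, floor 5 mm over the table, under a hinged hood. A thin wall at y = 0 makes a left (+y) and a right (-y) compartment, each 142 (x) x 114 (y) mm inside. Origin: centre of the underside; x runs from the handle side (front) to the hinge side (back), y left, z up
- kit_lid (a joint): lid angle (rad): 0 shut, 1.55 open at its stop; turns about the box's y axis through lid_hinge. A hood 84 mm high, top at 129 mm when shut, 0.4 kg, damped. Below about 0.95 it falls shut, beyond it falls back open and stays. Shut, it clears things up to 110 mm tall standing mid-compartment or up to 25 mm before that; nearer the front wall they may catch it
- lid_hinge (a point): middle of the hinge axis, at the top of the tray's rear wall: 75 mm behind the box's centre, 45 mm above the table
- lid_handle (a point): middle of the lid's handle, a round steel bar 12 mm thick, 110 mm long along the box's y, 40 mm in front of the hood's front face on stems at both ends. Shut: 190 mm before the hinge axis, 70 mm above it (115 mm over the table). Fully open: 66 mm behind and 191 mm above the axis, the front face lying 40 mm below it
- bottle_bay (a point): centre of the floor of the left (+y) compartment
- carton_bay (a point): centre of the floor of the right (-y) compartment
- dropper: dropper bottle, 97 mm tall: round body 28 mm across up to 48 mm, above it a shoulder, a collar 20 mm across from 56 to 72 mm and a nozzle cap. About 35 g. Origin: centre of its underside, z up the bottle. Stands upright. Behind the loose things stands a tall analyser, 390 mm high, front at world x = 0.63 m, y from 0 to -0.36 m
- petri_loose: bystander: petri dish lying flat to the right of the box (another lies beyond its left side, fixed), 90 mm across, 15 mm high, origin at the centre of its underside
- tall_carton: closed upright carton, 76 (x) x 51 (y) x 99 (z) mm, about 90 g. Origin: centre of its underside, z up.
- sand_glass: bystander: sand glass 140 mm tall with hexagonal ends 50 x 57 mm, origin at the centre of its underside
- tape_roll: bystander: roll of tape lying flat, 88 mm across, 19 mm high, origin at the centre of its underside
There are look-alikes about, which are no part of the job. What is shaped like the tall_carton but red is not meant.

How it is judged (in metres and radians):
On the way, in this order (a step that is already met when the one before it is completed fails the run):
1. the lid stays open by itself (beyond 1.4 rad, at rest, let go) (value of joint kit_lid above 1.4 rad and velocity of joint kit_lid below 0.05 rad/s and contact force between the arm and kit_box below 0.2 N), for 0.3 s.
2. with the lid open, the bottle stands in the left compartment and the carton in the right one, let go (value of joint kit_lid above 1.4 rad and y of dropper in the frame of kit_box between 0.008 and 0.108 m and x of dropper in the frame of kit_box between -0.065 and 0.065 m and z of dropper in the frame of kit_box between 0 and 0.012 m and angle between each of dropper, tall_carton's own z axis and vertical below 0.2 rad and linear speed of each of dropper, tall_carton below 0.03 m/s and y of tall_carton in the frame of kit_box between -0.108 and -0.008 m and x of tall_carton in the frame of kit_box between -0.065 and 0.065 m and z of tall_carton in the frame of kit_box between 0 and 0.012 m and contact force between the fingers and dropper below 0.2 N and contact force between the fingers and tall_carton below 0.2 N), for 0.2 s.
At the end, for the whole second after the job is handed in: lid shut (angle under 0.04 rad) and let go; the dropper bottle in the left compartment and the tall carton in the right one, each resting on the floor (underside within 7 mm of it), upright within 0.2 rad and at rest (value of joint kit_lid below 0.04 rad and contact force between the arm and kit_box below 0.2 N and y of dropper in the frame of kit_box between 0.008 and 0.108 m and x of dropper in the frame of kit_box between -0.065 and 0.065 m and z of dropper in the frame of kit_box between 0 and 0.012 m and angle between each of dropper, tall_carton's own z axis and vertical below 0.2 rad and linear speed of each of dropper, tall_carton below 0.03 m/s and y of tall_carton in the frame of kit_box between -0.108 and -0.008 m and x of tall_carton in the frame of kit_box between -0.065 and 0.065 m and z of tall_carton in the frame of kit_box between 0 and 0.012 m); the robot touches nothing.
It fails at once if the sand glass is moved more than 30 mm or tipped over (distance of sand_glass from where it was at the start of the episode above 0.03 m or angle between sand_glass's own z axis and vertical above 0.5 rad).
It fails at once if the tape roll is moved more than 30 mm or tipped over (distance of tape_roll from where it was at the start of the episode above 0.03 m or angle between tape_roll's own z axis and vertical above 0.5 rad).
It fails at once if the petri dish is moved more than 30 mm or tipped over (distance of petri_loose from where it was at the start of the episode above 0.03 m or angle between petri_loose's own z axis and vertical above 0.5 rad).
It also fails if it takes over 72 s, if anything falls off the work surface, if the arm or the gripper's body presses on something with over 40 N, if the wrist force passes 120 N, or if a joint passes its speed limit or range.

## Robot

A 6-joint arm with a two-finger parallel gripper is mounted at the origin on a cart in front of the work surface, level with it; the furniture and walls round the work are solid. World frame = base frame: x ahead of the robot, y to its left, z up, the work surface at z = 0. Lengths are in mm, angles in rad, forces in N, time in s.
With the tool pointing down it reaches from about 275 to 875 mm from the base axis. Payload 12.5 kg.
Tool frame: the origin (TCP) lies at the very end of the fingers, on their centre line; the grasp point (between the pads) lies 19 mm behind it; x points along the fingers, y is the direction in which the jaws open and shut, and the axes are right-handed (so a half turn about x gives the same grasp; the last joint's range is limited). The gripper opens to 85 mm and grips with 20 to 120 N. Pads are 22 mm wide; open, the fingers measure 114 mm over their backs; the gripper's body (76 mm by 85 mm) begins 54 mm behind the grasp point. The pads swing forward as they close: fully open they stand 13 mm farther back than shut.
Start: joints at [-1.368, 0.351, 1.652, -0, 1.139, -0.085], TCP at [156.134, -527.358, 231.29] pointing down, gripper open.
Joint ranges: [-2.75, 2.75], [-0.79, 2.1], [0.01, 2.65], [-1.57, 4.71], [0.07, 3.14], [-2.87, 2.87]. Speed limits (rad/s): [2.22, 2.22, 2.79, 3.14, 3.14, 3.14].

## Interface

Orientations are given as a unit quaternion [w, x, y, z].
In Python, from workcell import * gives the robot as it stands. The module is installed in compiled form; this text tells all that it offers.
- The arm moves only by the tool move_arm, never from a script. Its argument "steps" is a list of rows, each a list of 2 entries, a list of its own where there are three numbers: the shift along the tool's x, y, z in m, then the turn, a rotation vector about the tool's x, y, z in units of 10 degrees (1.0 is 10 degrees). In form: [[[x, y, z], [wx, wy, wz]], ...]. A call has 1 to 8 rows; each row is the pose to reach, as a shift and turn from the pose commanded when the call began, along the tool's axes at that moment; what a row does not reach only later rows make up. A row lasts 1/8 s, in which the tool goes at most 62.5 mm and 10.7 degrees, less where a joint would pass 70% of its speed; a pose out of reach is approached as far as the arm can. A call with a gripper value outside its range is refused whole. "gripper" is the opening, from 0 (shut) to 1 (fully open), set as the call begins (left out, the last holds). The fingers move at their own pace and stop on an object; the grip force is fixed at half the most. Time passes only in rows, so rows that repeat a pose let the fingers close. It gives the time, the measured TCP pose, the force and the opening at its end, in the units of the state.
- sense(): the state, without advancing time (a new reading comes with each control period).
- snapshot(name): name is "side" or "top"; returns a dict with "image" (480x640x3 uint8, blue, green, red), "fx", "fy", "cx", "cy" (pixels), "distortion" ([k1, k2, p1, p2, k3] as OpenCV has them; the pictures are not rectified), "origin" and "rotation" of the camera in the world. Camera axes: x right, y up, looking along -z (the intrinsics and any distortion apply to the point x, -y, -z); pixel columns grow to the right and rows downward; lengths in mm; the calibration is good to about 2 mm. A picture is of the moment at which its call begins. There is no depth.
- close_job(): hands the job in, once; it reports no verdict.
The state is a dict: "time_s": time; "joint_pos": joint angles; "joint_vel": joint speeds; "effort": joint torques, N m; "ee_pos": TCP position; "tcp_rot": TCP orientation; "wrist_force": force on the tool from outside, world axes, zero at the start; "moment": the same for the moment, N m; "opening": opening from 0.0 (shut) to 1.0 (fully open).
Only numpy, scipy, OpenCV 4.12 (cv2) and the standard library are available. Lean on these libraries where they do the work, as an engineer would, in place of code of your own. Each camera call takes 0.05 s, during which the arm holds its last target. There are 200 camera calls.

## Working session

There is one attempt and no reset: what is moved stays moved. The work goes in short steps, Python scripts to look and compute and a tool call to move; the robot and the scene stay as the last step left them, time stands still between calls to the robot, and variables do not carry over. Pictures are saved under pics/ and viewed, about 8 in all and at most 12, crops included, and the job is handed in when it is done.

Besides the shell and the picture viewer there is one more tool, called after "Call:" as name(argument=value, ...) on one line, values as JSON. move_arm: Moves the arm, as the interface text tells. Its arguments: {"type":"object","properties":{"steps":{"type":"array","items":{"type":"array"}},"gripper":{"type":"number"}},"required":["steps"]}

```bash
mkdir -p pics; python3 - <<'E'
from workcell import *
import cv2
for n in("top","side"):
    s=snapshot(n); cv2.imwrite(f"pics/{n}0.png",s["image"])
    print({k:v for k,v in s.items() if k!="image"})
print(sense())
E
```

```text
{'fx': 530.0699187172697, 'fy': 530.0699187172697, 'cx': 325.1225688589, 'cy': 249.98331797256515, 'distortion': array([0.03708344, 0.        , 0.        , 0.        , 0.        ]), 'origin': array([ 498.20238708,   -3.48125628, 1149.29056721]), 'rotation': array([-0.70010421, -0.03871546,  0.02724196,  0.71246971])}
{'fx': 535.839164137709, 'fy': 535.839164137709, 'cx': 309.46836291381635, 'cy': 244.4087884079341, 'distortion': array([-0.00549246,  0.        ,  0.        ,  0.        ,  0.        ]), 'origin': array([-77.631642  , 971.16855765, 539.4124928 ]), 'rotation': array([-0.24825455, -0.17279941,  0.54330758,  0.78315191])}
{'time_s': 0.1, 'joint_pos': array([-1.36759529e+00,  3.51162468e-01,  1.65233995e+00,  2.26731730e-06,
        1.13913266e+00, -8.45871619e-02]), 'joint_vel': array([ 1.80969564e-03, -2.68411538e-03, -1.50990930e-03,  4.44790605e-04,
        1.86513309e-05,  1.95641311e-03]), 'effort': array([ 9.11336010e-04, -5.06831789e+01, -2.91875714e+01, -1.17715440e-04,
        2.60041976e-03,  4.65743710e-07]), 'ee_pos': array([ 156.0794099 , -527.07981279,  230.83081448]), 'tcp_rot': array([-0.10102944, -0.69977773, -0.10176533,  0.69981997]), 'wrist_force': array([ 0.41607286,  0.19113544, -0.52277269]), 'moment': array([-0.00442175, -0.00775793,  0.00335793]), 'opening': 1.0014683881697306}
```

View pics/top0.png

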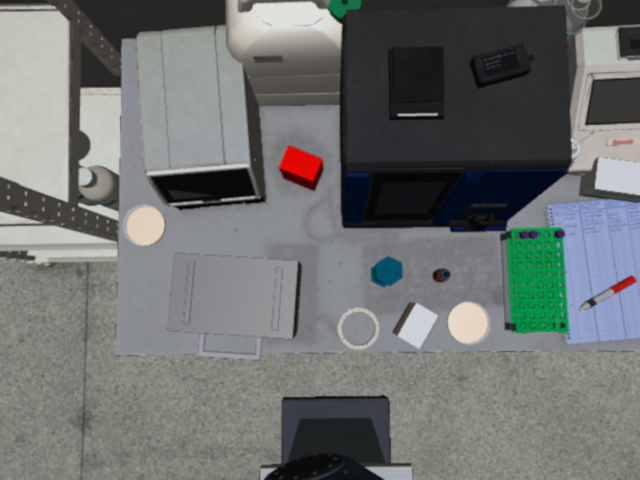

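View pics/side0.png

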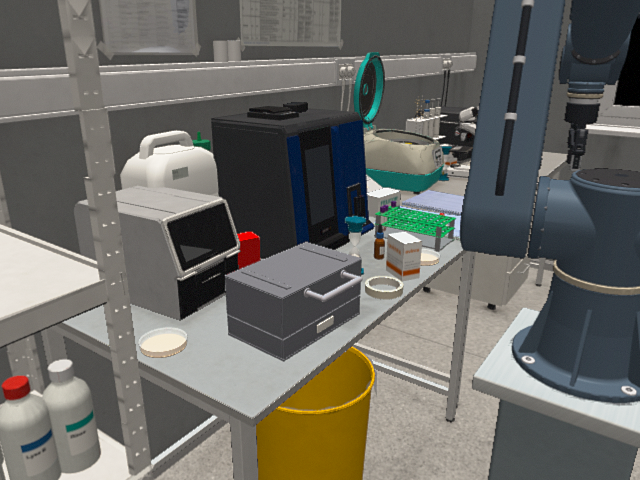

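The top view shows the kit box at about (235,295) with its handle at (230,352). The white carton is at (417,325), the dropper at (442,275), the sand glass at (387,271) and the tape at (358,328). The loose petri dish is at (468,322). The red carton at (301,167) is a look-alike. Other things that could be mistaken are the tube rack at (538,280) and the shelf bottles at (95,185). I choose the white carton at (417,325) and the amber bottle at (442,275).

```bash
cat > h.py <<'E'
import numpy as np, cv2
from scipy.spatial.transform import Rotation as R
from workcell import *
def rot(q): return R.from_quat([q[1],q[2],q[3],q[0]])
def K(s): return np.array([[s["fx"],0,s["cx"]],[0,s["fy"],s["cy"]],[0,0,1]])
F=np.diag([1.,-1,-1])
def proj(s,P):
    c=(np.atleast_2d(P)-s["origin"])@rot(s["rotation"]).as_matrix()@F
    return cv2.projectPoints(c,np.zeros(3),np.zeros(3),K(s),s["distortion"])[0].reshape(-1,2)
def back(s,px,z):
    u=cv2.undistortPoints(np.array(px,float).reshape(-1,1,2),K(s),s["distortion"]).reshape(-1,2)
    d=np.c_[u,np.ones(len(u))]@F@rot(s["rotation"]).as_matrix().T
    return s["origin"]+d*((z-s["origin"][2])/d[:,2])[:,None]
E
python3 - <<'E'
from h import *
s=snapshot("top"); t=snapshot("side")
a=cv2.resize(s["image"][240:365,160:310],None,fx=2.6,fy=2.6,interpolation=2)
b=cv2.resize(s["image"][240:365,330:500],None,fx=2.3,fy=2.3,interpolation=2)
c=cv2.resize(t["image"][200:310,330:470],None,fx=2.6,fy=2.6,interpolation=2)
d=cv2.resize(t["image"][225:365,210:380],None,fx=2,fy=2,interpolation=2)
o=np.zeros((600,800,3),np.uint8)
o[:325,:390]=a;o[:287,400:791]=b[:287,:391];o[330:600,:364]=c[:270];o[310:590,400:740]=d
cv2.imwrite("pics/c1.png",o)
E
```

```text
(no output)
```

View pics/c1.png

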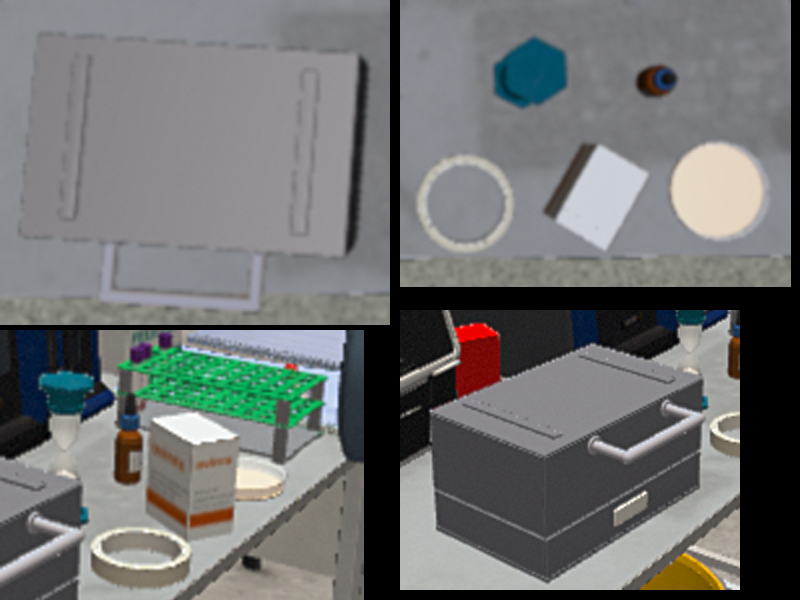

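```bash
python3 - <<'E'
from h import *
np.set_printoptions(precision=1,suppress=True)
s=snapshot("top");t=snapshot("side")
A=lambda p:(np.array(p,float)+.5)/2.6-.5+[160,240]
B=lambda p:(np.array(p,float)+.5-[400,0])/2.3-.5+[330,240]
box=back(s,A([(38,35),(361,53),(347,253),(22,236)]),129)
print("box",box,box.mean(0),[np.linalg.norm(box[i]-box[i-1]) for i in range(4)])
d=box[0]-box[1]+box[3]-box[2];print("yaw",np.degrees(np.arctan2(-d[0],d[1])))
print("handle",back(s,A([(103,299),(258,305)]),115))
c=back(s,B([(597,144),(648,174),(604,250),(556,222)]),99)
print("carton",c,c.mean(0),[np.linalg.norm(c[i]-c[i-1]) for i in range(4)])
d=c[0]-c[3]+c[1]-c[2];print("yaw of 76?",np.degrees(np.arctan2(d[1],d[0])))
for n,p,z in(("drop",(668,79),97),("glass",(534,70),140),("petri",(719,190),15),("tape",(465,203),19)):
    P=back(s,B([p]),z);print(n,P, proj(t,P)[0])
print("carton side px",(proj(t,c)-[330,200])*2.6+[0,330])
print("box side px",(proj(t,box)-[210,225])*2+[400,310])
P=back(s,B([(668,79)]),97);print("dropper",(proj(t,[P[0],P[0]-[0,0,97]])-[330,200])*2.6+[0,330])
j=sense();print(rot(j["tcp_rot"]).as_matrix())
E
```

```text
box [[593.  304.4 129. ]
 [575.2  64.  129. ]
 [428.6  75.9 129. ]
 [445.1 314.4 129. ]] [510.5 189.7 129. ] [np.float64(148.26181995657248), np.float64(241.06733011310368), np.float64(147.12205139995064), np.float64(239.0366424345991)]
yaw -4.102822250662261
handle [[397.1 258.1 115. ]
 [390.7 143.3 115. ]]
carton [[ 490.2 -162.7   99. ]
 [ 464.2 -205.    99. ]
 [ 401.  -165.6   99. ]
 [ 424.9 -125.8   99. ]] [ 445.1 -164.8   99. ] [np.float64(74.98309764034549), np.float64(49.657899602832664), np.float64(74.4996800710355), np.float64(46.38333760291674)]
yaw of 76? -30.722677621814622
drop [[ 544.7 -225.5   97. ]] [378.8 224.1]
glass [[ 552.1 -106.7  140. ]] [353.6 219.3]
petri [[ 446.  -285.1   15. ]] [420.9 254.2]
tape [[437.7 -52.5  19. ]] [382.6 283.5]
carton side px [[146.1 417.9]
 [190.6 411.1]
 [234.2 435.5]
 [191.4 442.6]]
box side px [[427.  410.7]
 [590.  342.9]
 [699.1 374.4]
 [543.5 454.2]]
dropper [[126.8 392.6]
 [122.6 481.7]]
[[-0.   0.3 -1. ]
 [ 0.  -1.  -0.3]
 [-1.  -0.  -0. ]]
```

```bash
cat >> h.py <<'E'
def plan(*tg):
    "targets (x,y,z,jaw_deg) -> tool shift (m), turn (10deg), tool pointing straight down"
    j=sense();r=rot(j["tcp_rot"]);M=r.as_matrix()
    print("t",round(j["time_s"],2),"at",np.round(j["ee_pos"],1),"jaw",round(np.degrees(np.arctan2(M[1,1],M[0,1])),1),"F",np.round(j["wrist_force"],1),"open",round(j["opening"],3),"q",np.round(j["joint_pos"],2))
    for x,y,z,a in tg:
        a=np.radians(a);ty=np.array([np.cos(a),np.sin(a),0]);tx=np.array([0,0,-1.])
        T=np.c_[tx,ty,np.cross(tx,ty)]
        print((x,y,z),"shift",np.round(M.T@(np.array([x,y,z])-j["ee_pos"])/1000,4),"turn",np.round(np.degrees((r.inv()*R.from_matrix(T)).as_rotvec())/10,3))
E
python3 - <<'E'
from h import *
np.set_printoptions(precision=1,suppress=True)
s=snapshot("top");t=snapshot("side")
print("dev bottom front top-cam",back(s,[(166,207),(263,198)],0),"side",back(t,[(181,313)],0))
for z in(150,200,250):print(z,back(s,[(150,178),(250,165)],z),back(t,[(163,211),(229,190)],z))
plan((395,199.5,200,-4.1),(395,199.5,96,-4.1))
E
```

```text
dev bottom front top-cam [[707.2 362.5   0. ]
 [723.3 149.1   0. ]] side [[738.5 293.3   0. ]]
150 [[736.8 345.9 150. ]
 [758.7 153.8 150. ]] [[ 960.5  135.   150. ]
 [ 967.7 -111.   150. ]]
200 [[724.9 328.4 200. ]
 [745.7 145.9 200. ]] [[827.2 242.3 200. ]
 [833.5  27.9 200. ]]
250 [[712.9 310.9 250. ]
 [732.6 138.  250. ]] [[693.9 349.7 250. ]
 [699.3 166.9 250. ]]
t 0.4 at [ 156.1 -527.3  231.2] jaw -73.5 F [0.9 0.7 0.6] open 1.0 q [-1.4  0.3  1.6  0.   1.1 -0.1]
(395, 199.5, 200) shift [ 0.  -0.6 -0.4] turn [-6.9 -0.   0. ]
(395, 199.5, 96) shift [ 0.1 -0.6 -0.4] turn [-6.9 -0.   0. ]
```

```bash
python3 - <<'E'
from h import *
plan((395,199.5,200,-4.1),(395,199.5,96,-4.1))
E
```

```text
t 0.4 at [ 156.1 -527.3  231.2] jaw -73.5 F [0.9 0.7 0.6] open 1.0 q [-1.37  0.35  1.65  0.    1.14 -0.08]
(395, 199.5, 200) shift [ 0.0313 -0.6291 -0.4353] turn [-6.941e+00 -1.000e-03  1.000e-03]
(395, 199.5, 96) shift [ 0.1353 -0.6291 -0.4353] turn [-6.941e+00 -1.000e-03  1.000e-03]
```

Call:
move_arm(steps=[[[0.03,-0.629,-0.435],[-6.94,0,0]],[[0.03,-0.629,-0.435],[-6.94,0,0]],[[0.03,-0.629,-0.435],[-6.94,0,0]],[[0.03,-0.629,-0.435],[-6.94,0,0]],[[0.03,-0.629,-0.435],[-6.94,0,0]],[[0.03,-0.629,-0.435],[-6.94,0,0]],[[0.03,-0.629,-0.435],[-6.94,0,0]],[[0.03,-0.629,-0.435],[-6.94,0,0]]], gripper=0.42)

```text
time_s: 1.4
ee_pos: [312.0, -52.6, 212.2]
tcp_rot: [0.483, 0.518, 0.481, -0.517]
wrist_force: [1.5, -0.6, -0.2]
opening: 0.418
```

```bash
python3 - <<'E'
from h import *
plan((395,199.5,200,-4.1),(395,199.5,96,-4.1))
E
```

```text
t 1.4 at [312.  -52.6 212.2] jaw -4.1 F [ 1.5 -0.6 -0.2] open 0.418 q [-0.31 -0.07  2.21  0.    1.01 -0.24]
(395, 199.5, 200) shift [ 0.0122  0.0649 -0.2573] turn [ 0.004  0.002 -0.01 ]
(395, 199.5, 96) shift [ 0.1162  0.0648 -0.2574] turn [ 0.004  0.002 -0.01 ]
```

Call:
move_arm(steps=[[[0.012,0.065,-0.257],[0,0,0]],[[0.012,0.065,-0.257],[0,0,0]],[[0.012,0.065,-0.257],[0,0,0]],[[0.012,0.065,-0.257],[0,0,0]],[[0.012,0.065,-0.257],[0,0,0]],[[0.012,0.065,-0.257],[0,0,0]],[[0.012,0.065,-0.257],[0,0,0]]])

```text
time_s: 2.28
ee_pos: [394.5, 196.0, 199.8]
tcp_rot: [-0.481, -0.518, -0.481, 0.518]
wrist_force: [-0.0, -0.5, 0.0]
opening: 0.42
```

```bash
python3 - <<'E'
from h import *
plan((395,199.5,200,-4.1),(395,199.5,96,-4.1))
s=snapshot("top");t=snapshot("side")
o=np.hstack([cv2.resize(s["image"][240:380,160:310],(400,373)),cv2.resize(t["image"][200:340,240:390],(400,373))])
cv2.imwrite("pics/c2.png",o)
E
```

```text
t 2.27 at [394.5 196.  199.8] jaw -4.2 F [-0.  -0.5  0. ] open 0.42 q [ 0.36  0.19  1.95 -0.    1.    0.43]
(395, 199.5, 200) shift [-0.0002  0.0002 -0.0035] turn [-0.007  0.002  0.001]
(395, 199.5, 96) shift [ 0.1038  0.0002 -0.0035] turn [-0.007  0.002  0.001]
```

View pics/c2.png

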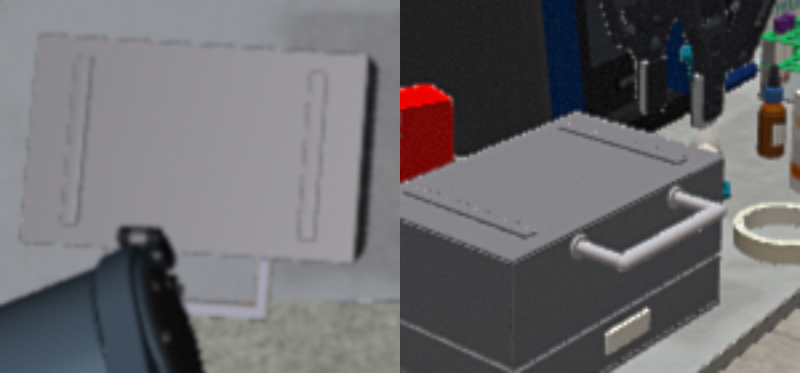

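The gripper is above the bar, fingers straddling it fore and aft (side crop about (680,90), bar about (670,235)). I'll descend.

Call:
move_arm(steps=[[[0.03,0,-0.003],[0,0,0]],[[0.06,0,-0.003],[0,0,0]],[[0.08,0,-0.003],[0,0,0]],[[0.095,0,-0.003],[0,0,0]],[[0.104,0,-0.003],[0,0,0]],[[0.104,0,-0.003],[0,0,0]]])

```text
time_s: 3.12
ee_pos: [395.0, 199.8, 95.7]
tcp_rot: [-0.481, -0.518, -0.482, 0.518]
wrist_force: [0.5, 0.4, 0.2]
opening: 0.423
```

Call:
move_arm(steps=[[[0,0,0],[0,0,0]],[[0,0,0],[0,0,0]],[[0,0,0],[0,0,0]],[[0,0,0],[0,0,0]]], gripper=0)

```text
time_s: 3.62
ee_pos: [394.2, 200.3, 96.4]
tcp_rot: [-0.481, -0.517, -0.482, 0.518]
wrist_force: [-6.5, 0.6, 8.7]
opening: 0.113
```

Call:
move_arm(steps=[[[-0.011,0.0045,0],[0,0,0]],[[-0.022,0.01,0],[0,0,0]],[[-0.033,0.0155,0],[0,0,0]],[[-0.043,0.022,0],[0,0,0]]])

```text
time_s: 4.12
ee_pos: [415.1, 198.5, 139.0]
tcp_rot: [-0.481, -0.516, -0.483, 0.519]
wrist_force: [-8.1, 2.3, 1.6]
opening: 0.115
```

```bash
python3 - <<'E'
from h import *
plan()
a=np.arange(.24,1.5,.08);X=-190*np.cos(a)+70*np.sin(a);Z=190*np.sin(a)+70*np.cos(a)
for r in zip(a,-(Z-Z[0]),X-X[0]):print(np.round(r,2))
E
```

```text
t 4.12 at [415.1 198.5 139. ] jaw -4.1 F [-8.1  2.3  1.6] open 0.115 q [0.34 0.32 1.96 0.   0.86 0.42]
[ 0.24 -0.    0.  ]
[  0.32 -13.06   9.58]
[  0.4  -25.31  20.17]
[  0.48 -36.67  31.71]
[  0.56 -47.08  44.12]
[  0.64 -56.46  57.32]
[  0.72 -64.75  71.23]
[  0.8  -71.91  85.76]
[  0.88 -77.88 100.81]
[  0.96 -82.64 116.29]
[  1.04 -86.14 132.1 ]
[  1.12 -88.36 148.14]
[  1.2  -89.3  164.31]
[  1.28 -88.94 180.5 ]
[  1.36 -87.28 196.61]
[  1.44 -84.35 212.54]
```

Forces are small and the lid follows.

Call:
move_arm(steps=[[[-0.013,0.0095,0],[0,0,0]],[[-0.025,0.02,0],[0,0,0]],[[-0.0365,0.0315,0],[0,0,0]],[[-0.047,0.044,0],[0,0,0]],[[-0.0565,0.057,0],[0,0,0]],[[-0.065,0.071,0],[0,0,0]]])

```text
time_s: 4.88
ee_pos: [486.6, 193.2, 205.6]
tcp_rot: [-0.481, -0.517, -0.482, 0.518]
wrist_force: [-6.2, -4.5, 8.4]
opening: 0.114
```

Call:
move_arm(steps=[[[-0.007,0.0145,0],[0,0,0]],[[-0.013,0.0295,0],[0,0,0]],[[-0.018,0.045,0],[0,0,0]],[[-0.0215,0.061,0],[0,0,0]],[[-0.0235,0.077,0],[0,0,0]],[[-0.0245,0.093,0],[0,0,0]]])

```text
time_s: 5.62
ee_pos: [581.1, 186.2, 229.7]
tcp_rot: [0.482, 0.518, 0.481, -0.518]
wrist_force: [-2.3, -4.6, 0.8]
opening: 0.115
```

```bash
python3 - <<'E'
from h import *
plan()
cv2.imwrite("pics/c3.png",snapshot("side")["image"][60:340,180:500])
E
```

```text
t 5.62 at [581.1 186.2 229.7] jaw -4.1 F [-2.3 -4.6  0.8] open 0.115 q [ 0.23  0.46  1.49 -0.    1.19  0.31]
```

View pics/c3.png

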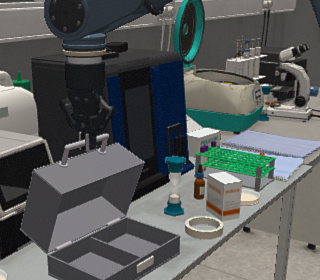

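The lid stands at about 1.2 rad with the bar still held (crop (95,148)). I'll carry on to 1.44 and let go.

Call:
move_arm(steps=[[[0,0.016,0],[0,0,0]],[[0.002,0.032,0],[0,0,0]],[[0.005,0.048,0],[0,0,0]],[[0.005,0.048,0],[0,0,0]]])

```text
time_s: 6.18
ee_pos: [629.3, 183.0, 224.0]
tcp_rot: [0.482, 0.518, 0.481, -0.517]
wrist_force: [1.3, -3.3, 5.3]
opening: 0.118
```

Call:
move_arm(steps=[[[0,0,0],[0,0,0]],[[0,0,0],[0,0,0]],[[0,0.003,0],[0,0,0]],[[-0.02,0.004,0],[0,0,0]],[[-0.06,0.004,0],[0,0,0]],[[-0.1,0,0],[0,0,0]],[[-0.12,0,0],[0,0,0]],[[-0.12,0,0],[0,0,0]]], gripper=0.5)

```text
time_s: 7.18
ee_pos: [628.8, 183.7, 344.6]
tcp_rot: [0.482, 0.518, 0.481, -0.517]
wrist_force: [0.6, 0.3, 0.5]
opening: 0.5
```

```bash
python3 - <<'E'
from h import *
plan((445,-165,250,-120.7),(445,-165,52,-120.7))
cv2.imwrite("pics/c4.png",snapshot("side")["image"][60:340,180:500])
E
```

```text
t 7.17 at [628.8 183.7 344.6] jaw -4.1 F [0.6 0.3 0.5] open 0.5 q [0.21 0.47 1.2  0.   1.47 0.28]
(445, -165, 250) shift [ 0.0939 -0.1586  0.361 ] turn [ 1.166e+01 -1.700e-02 -4.000e-03]
(445, -165, 52) shift [ 0.2919 -0.1591  0.3611] turn [ 1.166e+01 -1.700e-02 -4.000e-03]
```

View pics/c4.png

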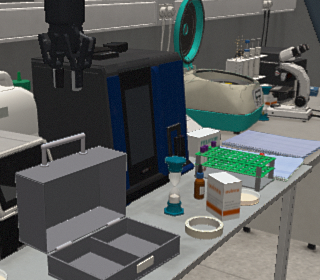

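The lid stays open with the gripper clear. Carton next.

Call:
move_arm(steps=[[[0.094,-0.159,0.361],[11.66,0,0]],[[0.094,-0.159,0.361],[11.66,0,0]],[[0.094,-0.159,0.361],[11.66,0,0]],[[0.094,-0.159,0.361],[11.66,0,0]],[[0.094,-0.159,0.361],[11.66,0,0]],[[0.094,-0.159,0.361],[11.66,0,0]],[[0.094,-0.159,0.361],[11.66,0,0]],[[0.094,-0.159,0.361],[11.66,0,0]]], gripper=1.0)

```text
time_s: 8.22
ee_pos: [442.2, -166.4, 247.4]
tcp_rot: [0.004, -0.706, 0.003, 0.708]
wrist_force: [2.6, 2.1, 0.0]
opening: 1.0
```

```bash
python3 - <<'E'
from h import *
plan((445,-165,180,-120.7),(445,-165,52,-120.7))
E
```

```text
t 8.22 at [ 442.2 -166.4  247.4] jaw -90.6 F [2.6 2.1 0. ] open 1.0 q [-0.46  0.19  1.82 -0.    1.13  1.12]
(445, -165, 180) shift [ 0.0674 -0.0013 -0.003 ] turn [3.013e+00 1.900e-02 3.000e-03]
(445, -165, 52) shift [ 0.1954 -0.0012 -0.0034] turn [3.013e+00 1.900e-02 3.000e-03]
```

Call:
move_arm(steps=[[[0,-0.001,-0.003],[3.0,0,0]],[[0.04,-0.001,-0.003],[3.0,0,0]],[[0.067,-0.001,-0.003],[3.0,0,0]],[[0.067,-0.001,-0.003],[3.0,0,0]],[[0.067,-0.001,-0.003],[3.0,0,0]],[[0.067,-0.001,-0.003],[3.0,0,0]]])

```text
time_s: 8.98
ee_pos: [447.4, -164.4, 183.2]
tcp_rot: [-0.183, 0.684, -0.183, -0.683]
wrist_force: [0.6, -0.3, 0.5]
opening: 1.004
```

```bash
python3 - <<'E'
from h import *
plan((445,-165,180,-120.7),(445,-165,52,-120.7))
t=snapshot("side")
cv2.imwrite("pics/c5.png",cv2.resize(t["image"][150:310,330:470],None,fx=3,fy=3))
E
```

```text
t 8.97 at [ 447.4 -164.4  183.2] jaw -119.9 F [ 0.6 -0.3  0.5] open 1.004 q [-0.45  0.28  1.89  0.    0.97  1.64]
(445, -165, 180) shift [0.0032 0.0017 0.0018] turn [ 0.075 -0.009  0.001]
(445, -165, 52) shift [0.1312 0.0018 0.002 ] turn [ 0.075 -0.009  0.001]
```

View pics/c5.png

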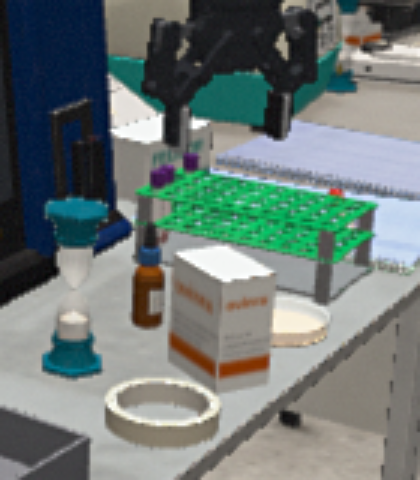

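The carton at crop (220,315) is squarely under the open jaws at (178,125) and (278,115). I'll descend and grip.

Call:
move_arm(steps=[[[0.03,0.002,0.002],[0.075,0,0]],[[0.06,0.002,0.002],[0.075,0,0]],[[0.09,0.002,0.002],[0.075,0,0]],[[0.115,0.002,0.002],[0.075,0,0]],[[0.131,0.002,0.002],[0.075,0,0]],[[0.131,0.002,0.002],[0.075,0,0]]])

```text
time_s: 9.78
ee_pos: [444.1, -164.9, 50.9]
tcp_rot: [0.188, -0.681, 0.188, 0.682]
wrist_force: [-0.6, 0.3, -0.0]
opening: 1.004
```

Call:
move_arm(steps=[[[0,0,0],[0,0,0]],[[0,0,0],[0,0,0]],[[0,0,0],[0,0,0]],[[0,0,0],[0,0,0]],[[0,0,0],[0,0,0]]], gripper=0.4)

```text
time_s: 10.4
ee_pos: [444.8, -165.2, 52.2]
tcp_rot: [-0.188, 0.682, -0.188, -0.681]
wrist_force: [-1.9, -0.1, 6.0]
opening: 0.583
```

Call:
move_arm(steps=[[[-0.02,0,0],[0,0,0]],[[-0.05,0,0],[0,0,0]],[[-0.09,0,0],[0,0,0]],[[-0.13,0,0],[0,0,0]],[[-0.15,0,0],[0,0,0]],[[-0.15,0,0],[0,0,0]]])

```text
time_s: 11.15
ee_pos: [444.8, -165.2, 202.7]
tcp_rot: [-0.188, 0.683, -0.188, -0.681]
wrist_force: [-0.1, -0.1, -0.8]
opening: 0.583
```

```bash
python3 - <<'E'
from h import *
plan((420,-60,202,-120.7),(440,60,202,-94.1),(507,131,200,-94.1),(507,131,59,-94.1))
E
```

```text
t 11.15 at [ 444.8 -165.2  202.7] jaw -120.8 F [-0.1 -0.1 -0.8] open 0.583 q [-0.45  0.25  1.87 -0.    1.02  1.65]
(420, -60, 202) shift [ 0.0004 -0.0777  0.0752] turn [-0.01  -0.019  0.001]
(440, 60, 202) shift [ 0.0003 -0.191   0.1194] turn [-2.67  -0.019 -0.003]
(507, 131, 200) shift [ 0.0024 -0.2863  0.0982] turn [-2.67  -0.019 -0.003]
(507, 131, 59) shift [ 0.1434 -0.2862  0.0987] turn [-2.67  -0.019 -0.003]
```

Call:
move_arm(steps=[[[0,-0.039,0.0375],[0,0,0]],[[0,-0.078,0.075],[0,0,0]],[[0,-0.115,0.09],[-0.9,0,0]],[[0,-0.153,0.105],[-1.8,0,0]],[[0,-0.191,0.119],[-2.67,0,0]],[[0.001,-0.239,0.109],[-2.67,0,0]],[[0.002,-0.286,0.098],[-2.67,0,0]],[[0.002,-0.286,0.098],[-2.67,0,0]]])

```text
time_s: 12.15
ee_pos: [507.3, 132.7, 197.6]
tcp_rot: [0.025, -0.706, 0.025, 0.707]
wrist_force: [-1.2, -0.6, -1.4]
opening: 0.579
```

```bash
python3 - <<'E'
from h import *
plan((507,131,70,-94.1),(507,131,58,-94.1))
t=snapshot("side");s=snapshot("top")
o=np.hstack([cv2.resize(t["image"][130:330,200:400],(400,400)),cv2.resize(s["image"][190:390,140:340],(400,400))])
cv2.imwrite("pics/c6.png",o)
E
```

```text
t 12.15 at [507.3 132.7 197.6] jaw -94.0 F [-1.2 -0.6 -1.4] open 0.579 q [0.17 0.34 1.75 0.   1.05 1.81]
(507, 131, 70) shift [ 0.1276  0.0017 -0.    ] turn [ 0.012  0.008 -0.001]
(507, 131, 58) shift [ 0.1396  0.0017 -0.    ] turn [ 0.012  0.008 -0.001]
```

View pics/c6.png

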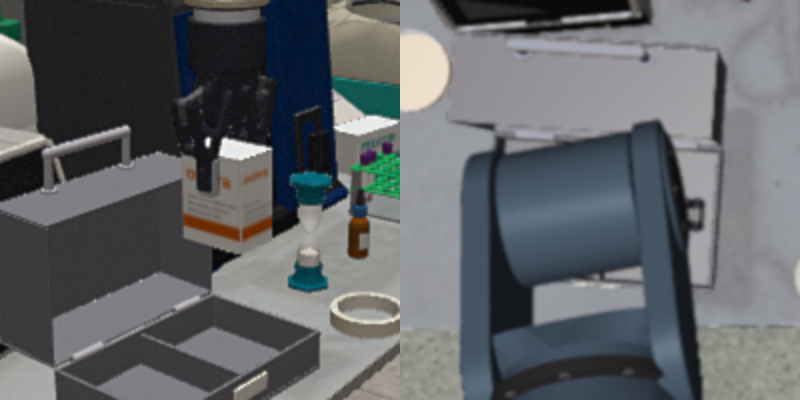

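The carton hangs straight at crop (228,190), above the right-hand compartment at (220,335). I'll lower it.

Call:
move_arm(steps=[[[0.03,0.0015,0],[0,0,0]],[[0.065,0.0015,0],[0,0,0]],[[0.1,0.0015,0],[0,0,0]],[[0.125,0.0015,0],[0,0,0]],[[0.134,0.0015,0],[0,0,0]],[[0.139,0.0015,0],[0,0,0]],[[0.139,0.0015,0],[0,0,0]]])

```text
time_s: 13.12
ee_pos: [506.6, 129.3, 60.8]
tcp_rot: [-0.025, 0.707, -0.025, -0.706]
wrist_force: [0.1, 0.1, -1.1]
opening: 0.583
```

Call:
move_arm(steps=[[[0.002,0,0],[0,0,0]],[[0.0035,0,0],[0,0,0]],[[0.0035,0,0],[0,0,0]]])

```text
time_s: 13.5
ee_pos: [506.5, 129.4, 56.8]
tcp_rot: [-0.025, 0.707, -0.025, -0.707]
wrist_force: [-0.0, -0.5, -1.2]
opening: 0.585
```

Call:
move_arm(steps=[[[0,0,0],[0,0,0]],[[0,0,0],[0,0,0]],[[0,0,0],[0,0,0]],[[-0.02,0,0],[0,0,0]],[[-0.06,0,0],[0,0,0]],[[-0.11,0,0],[0,0,0]],[[-0.16,0,0],[0,0,0]],[[-0.16,0,0],[0,0,0]]], gripper=0.8)

```text
time_s: 14.5
ee_pos: [508.1, 129.7, 220.4]
tcp_rot: [-0.026, 0.709, -0.025, -0.704]
wrist_force: [-0.4, 0.5, -0.8]
opening: 0.803
```

```bash
python3 - <<'E'
from h import *
plan((430,0,217,-92),(430,-100,217,-91),(545,-225.5,200,-90),(545,-225.5,45,-90))
E
```

```text
t 14.5 at [508.1 129.7 220.4] jaw -94.1 F [-0.4  0.5 -0.8] open 0.803 q [0.16 0.31 1.73 0.   1.09 1.8 ]
(430, 0, 217) shift [0.0027 0.135  0.0686] turn [-0.21  -0.039  0.009]
(430, -100, 217) shift [0.0026 0.2347 0.0615] turn [-0.31  -0.039  0.008]
(545, -225.5, 200) shift [ 0.0203  0.3517 -0.0621] turn [-0.41  -0.039  0.008]
(545, -225.5, 45) shift [ 0.1753  0.3519 -0.061 ] turn [-0.41  -0.039  0.008]
```

Call:
move_arm(steps=[[[0.002,0.06,0.031],[-0.1,0,0]],[[0.002,0.115,0.05],[-0.2,0,0]],[[0.002,0.175,0.05],[-0.3,0,0]],[[0.002,0.23,0.04],[-0.41,0,0]],[[0.006,0.285,0],[-0.41,0,0]],[[0.015,0.33,-0.04],[-0.41,0,0]],[[0.02,0.352,-0.062],[-0.41,0,0]],[[0.02,0.352,-0.062],[-0.41,0,0]]], gripper=0.7)

```text
time_s: 15.5
ee_pos: [543.2, -227.5, 194.6]
tcp_rot: [0.001, -0.706, 0.0, 0.708]
wrist_force: [-0.6, 0.9, -1.0]
opening: 0.699
```

```bash
python3 - <<'E'
from h import *
plan((545,-225.5,120,-90),(545,-225.5,46,-90))
t=snapshot("side")
cv2.imwrite("pics/c7.png",cv2.resize(t["image"][110:330,200:460],None,fx=2.2,fy=2.2))
E
```

```text
t 15.5 at [ 543.2 -227.5  194.6] jaw -90.1 F [-0.6  0.9 -1. ] open 0.699 q [-0.48  0.46  1.58 -0.    1.1   1.1 ]
(545, -225.5, 120) shift [ 0.0746 -0.0019 -0.0019] turn [-0.01   0.012  0.006]
(545, -225.5, 46) shift [ 0.1486 -0.0018 -0.0021] turn [-0.01   0.012  0.006]
```

View pics/c7.png

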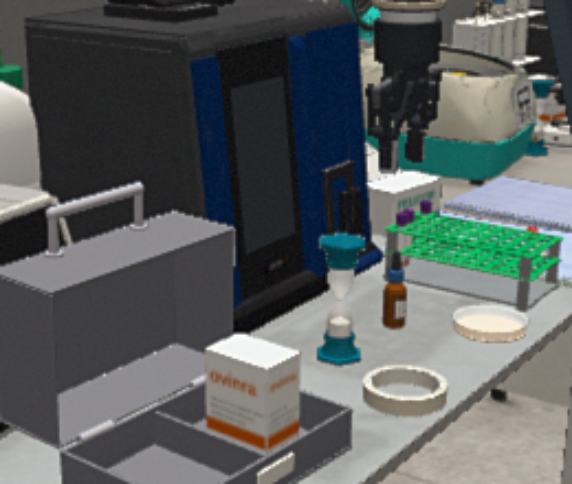

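The carton stands upright in the right-hand compartment (crop (252,390)). The gripper is above the dropper at (395,295).

Call:
move_arm(steps=[[[0.03,-0.002,-0.002],[0,0,0]],[[0.06,-0.002,-0.002],[0,0,0]],[[0.09,-0.002,-0.002],[0,0,0]],[[0.12,-0.002,-0.002],[0,0,0]],[[0.14,-0.002,-0.002],[0,0,0]],[[0.15,-0.002,-0.002],[0,0,0]],[[0.15,-0.002,-0.002],[0,0,0]]])

```text
time_s: 16.42
ee_pos: [545.0, -223.9, 46.8]
tcp_rot: [0.0, -0.707, -0.0, 0.707]
wrist_force: [-0.5, 0.7, 1.2]
opening: 0.701
```

Call:
move_arm(steps=[[[0,0,0],[0,0,0]],[[0,0,0],[0,0,0]],[[0,0,0],[0,0,0]],[[0,0,0],[0,0,0]],[[0,0,0],[0,0,0]],[[0,0,0],[0,0,0]]], gripper=0.1)

```text
time_s: 17.18
ee_pos: [546.8, -225.7, 49.2]
tcp_rot: [0.001, 0.709, -0.001, -0.705]
wrist_force: [-1.0, -4.5, 12.1]
opening: 0.206
```

Call:
move_arm(steps=[[[-0.015,0,0],[0,0,0]],[[-0.04,0,0],[0,0,0]],[[-0.08,0,0],[0,0,0]],[[-0.12,0,0],[0,0,0]],[[-0.16,0,0],[0,0,0]],[[-0.175,0,0],[0,0,0]],[[-0.175,0,0],[0,0,0]]])

```text
time_s: 18.05
ee_pos: [545.1, -224.1, 222.2]
tcp_rot: [0.0, 0.707, -0.0, -0.707]
wrist_force: [0.3, 0.0, -0.6]
opening: 0.212
```

```bash
python3 - <<'E'
from h import *
plan((450,-60,219,-92),(450,60,219,-93),(515,249,215,-94.1))
E
```

```text
t 18.05 at [ 545.1 -224.1  222.2] jaw -90.0 F [ 0.3  0.  -0.6] open 0.212 q [-0.47  0.43  1.56  0.    1.15  1.1 ]
(450, -60, 219) shift [ 0.0031 -0.1641  0.0952] turn [ 0.2   -0.006 -0.002]
(450, 60, 219) shift [ 0.003  -0.2841  0.0952] turn [ 0.3   -0.006 -0.002]
(515, 249, 215) shift [ 0.007  -0.4731  0.0302] turn [ 0.41  -0.006 -0.002]
```

Call:
move_arm(steps=[[[0,-0.04,0.03],[0,0,0]],[[0,-0.1,0.06],[0.1,0,0]],[[0,-0.16,0.09],[0.2,0,0]],[[0,-0.22,0.095],[0.25,0,0]],[[0,-0.28,0.095],[0.3,0,0]],[[0,-0.34,0.08],[0.35,0,0]],[[0,-0.395,0.06],[0.41,0,0]],[[0,-0.44,0.04],[0.41,0,0]]])

```text
time_s: 19.05
ee_pos: [504.6, 218.1, 219.9]
tcp_rot: [0.025, -0.706, 0.025, 0.708]
wrist_force: [-0.4, -0.7, -0.7]
opening: 0.207
```

Call:
move_arm(steps=[[[0.003,-0.033,-0.01],[0,0,0]],[[0.003,-0.033,-0.01],[0,0,0]],[[0.003,-0.033,-0.01],[0,0,0]]])

```text
time_s: 19.42
ee_pos: [516.7, 247.5, 217.4]
tcp_rot: [0.025, -0.706, 0.026, 0.707]
wrist_force: [-0.8, -0.6, -0.3]
opening: 0.207
```

```bash
python3 - <<'E'
from h import *
plan((515,249,60,-94.1),(515,249,55,-94.1))
t=snapshot("side")
cv2.imwrite("pics/c8.png",cv2.resize(t["image"][110:330,180:440],None,fx=2.2,fy=2.2))
E
```

```text
t 19.43 at [516.7 247.5 217.4] jaw -94.1 F [-0.8 -0.6 -0.3] open 0.207 q [ 0.37  0.41  1.6  -0.    1.13  2.01]
(515, 249, 60) shift [ 0.1574 -0.0016  0.0014] turn [-0.     0.013 -0.007]
(515, 249, 55) shift [ 0.1624 -0.0016  0.0014] turn [-0.     0.013 -0.007]
```

View pics/c8.png

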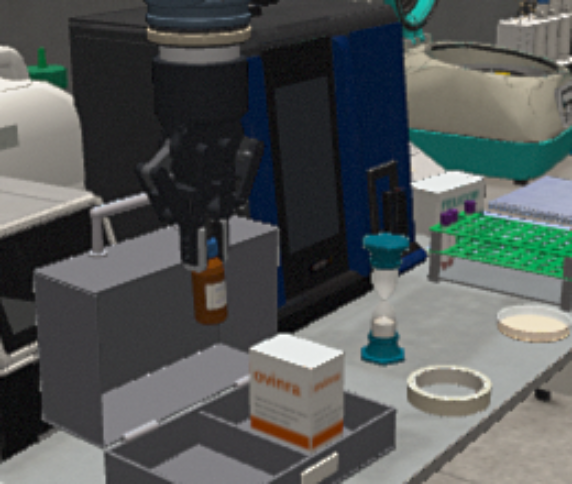

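The bottle hangs upright in the jaws (crop (210,290)), above the left-hand compartment. I'll lower it and watch the force.

Call:
move_arm(steps=[[[0.04,-0.0015,0.0015],[0,0,0]],[[0.08,-0.0015,0.0015],[0,0,0]],[[0.115,-0.0015,0.0015],[0,0,0]],[[0.14,-0.0015,0.0015],[0,0,0]],[[0.154,-0.0015,0.0015],[0,0,0]],[[0.158,-0.0015,0.0015],[0,0,0]],[[0.158,-0.0015,0.0015],[0,0,0]]])

```text
time_s: 20.35
ee_pos: [516.4, 249.6, 61.4]
tcp_rot: [-0.026, 0.707, -0.025, -0.706]
wrist_force: [-0.4, 0.4, -1.5]
opening: 0.204
```

```bash
python3 - <<'E'
from h import *
plan((515,249,53,-94.1))
t=snapshot("side")
print(proj(t,[[515,249,5],[515,249,50],[501,249,5],[529,249,5]])-[220,210])
cv2.imwrite("pics/c9.png",cv2.resize(t["image"][210:340,220:380],None,fx=4,fy=4))
E
```

```text
t 20.35 at [516.4 249.6  61.4] jaw -94.1 F [-0.4  0.4 -1.5] open 0.204 q [ 0.37  0.62  1.71 -0.    0.81  2.01]
(515, 249, 53) shift [0.0084 0.0007 0.0014] turn [-0.002 -0.004  0.002]
[[ 55.44751352 122.69453854]
 [ 54.91161242 102.39972282]
 [ 61.02641716 124.76247158]
 [ 49.94774319 120.65580402]]
```

View pics/c9.png

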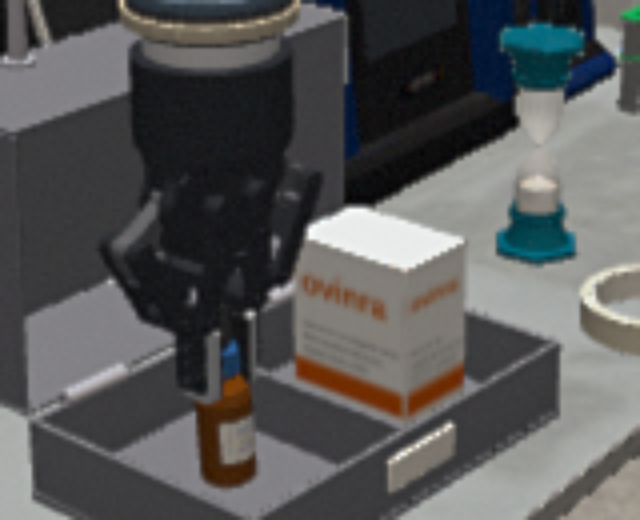

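The bottle is upright at crop (228,440), with its foot about 7 mm above the floor.

Call:
move_arm(steps=[[[0.003,0,0],[0,0,0]],[[0.005,0,0],[0,0,0]],[[0.005,0,0],[0,0,0]]])

```text
time_s: 20.78
ee_pos: [516.0, 249.7, 55.7]
tcp_rot: [0.025, -0.707, 0.025, 0.707]
wrist_force: [0.3, -0.5, 0.5]
opening: 0.206
```

Call:
move_arm(steps=[[[0.001,0,0],[0,0,0]],[[0.002,0,0],[0,0,0]],[[0.002,0,0],[0,0,0]]])

```text
time_s: 21.15
ee_pos: [516.0, 249.7, 53.7]
tcp_rot: [0.025, -0.707, 0.025, 0.707]
wrist_force: [0.1, -0.6, -1.1]
opening: 0.213
```

Call:
move_arm(steps=[[[0.001,0,0],[0,0,0]],[[0.002,0,0],[0,0,0]],[[0.002,0,0],[0,0,0]]])

```text
time_s: 21.52
ee_pos: [516.7, 249.7, 53.2]
tcp_rot: [-0.025, 0.707, -0.025, -0.706]
wrist_force: [-3.3, -3.8, 15.5]
opening: 0.208
```

That is contact with the floor. I'll release and lift.

Call:
move_arm(steps=[[[-0.001,0,0],[0,0,0]],[[-0.001,0,0],[0,0,0]],[[-0.001,0,0],[0,0,0]],[[-0.01,0,0],[0,0,0]],[[-0.04,0,0],[0,0,0]],[[-0.09,0,0],[0,0,0]],[[-0.15,0,0],[0,0,0]],[[-0.2,0,0],[0,0,0]]], gripper=0.6)

```text
time_s: 22.52
ee_pos: [516.0, 249.7, 254.8]
tcp_rot: [-0.026, 0.707, -0.025, -0.706]
wrist_force: [0.3, -0.8, 0.1]
opening: 0.598
```

```bash
python3 - <<'E'
from h import *
plan()
t=snapshot("side")
cv2.imwrite("pics/c10.png",cv2.resize(t["image"][130:340,200:400],None,fx=2.5,fy=2.5))
E
```

```text
t 22.52 at [516.  249.7 254.8] jaw -94.1 F [ 0.3 -0.8  0.1] open 0.598 q [0.37 0.37 1.56 0.   1.21 2.01]
```

View pics/c10.png

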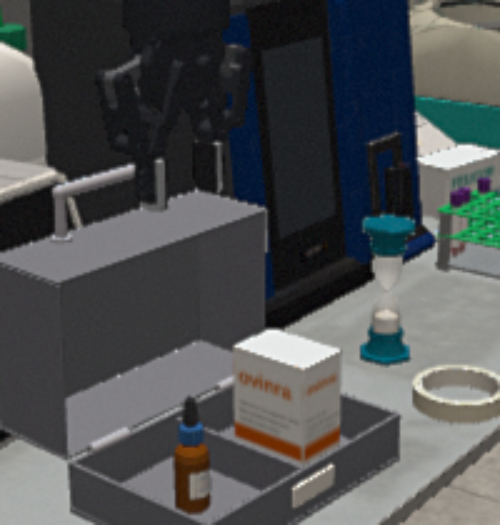

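Both objects stand upright in their compartments: bottle at crop (192,465), carton at (287,395). The lid is still open. That was picture 12, so later checks are numeric. I'll regrasp the bar from above.

```bash
python3 - <<'E'
from h import *
plan((516,249.7,340,-4.1),(650.5,181.5,330,-4.1))
E
```

```text
t 22.57 at [518.1 250.5 261.3] jaw -94.1 F [1.9 1.5 7. ] open 0.6 q [0.37 0.36 1.56 0.   1.21 2.01]
(516, 249.7, 340) shift [-0.0787  0.0006  0.0013] turn [-9.    -0.063 -0.022]
(650.5, 181.5, 330) shift [-0.0677  0.0591 -0.1377] turn [-9.    -0.063 -0.022]
```

Call:
move_arm(steps=[[[-0.05,0,0],[-1,0,0]],[[-0.08,0,0],[-2,0,0]],[[-0.08,0,0],[-3,0,0]],[[-0.08,0,0],[-4,0,0]],[[-0.08,0.01,-0.03],[-5,0,0]],[[-0.08,0.025,-0.06],[-6,0,0]],[[-0.075,0.04,-0.1],[-7,0,0]],[[-0.068,0.059,-0.137],[-8,0,0]]], gripper=0.5)

```text
time_s: 23.58
ee_pos: [649.5, 180.5, 320.0]
tcp_rot: [0.437, 0.556, 0.436, -0.556]
wrist_force: [0.7, 0.2, -0.1]
opening: 0.502
```

Call:
move_arm(steps=[[[0,0,0],[-1,0,0]],[[0,0,0],[-1,0,0]],[[0,0,0],[-1,0,0]]])

```text
time_s: 23.95
ee_pos: [648.2, 181.3, 320.2]
tcp_rot: [0.481, 0.519, 0.481, -0.518]
wrist_force: [-0.7, 0.4, 0.6]
opening: 0.501
```

```bash
python3 - <<'E'
from h import *
plan((650.5,181.5,280,-4.1),(650.5,181.5,217,-4.1))
s=snapshot("top");cv2.imwrite("pics/t.png",s["image"])
print(proj(s,[[650.5,181.5,236]]))
E
```

```text
t 23.95 at [648.2 181.3 320.2] jaw -4.3 F [-0.7  0.4  0.6] open 0.501 q [0.2  0.52 1.18 0.   1.44 0.28]
(650.5, 181.5, 280) shift [ 0.0402  0.0022 -0.0003] turn [-0.02  -0.001 -0.002]
(650.5, 181.5, 217) shift [ 0.1032  0.0022 -0.0003] turn [-0.02  -0.001 -0.002]
[[226.59094094 213.7178674 ]]
```

The predicted bar pixel (227,214) agrees with the open bar in the earlier top crop (228,213). I'll descend and grip.

Call:
move_arm(steps=[[[0.03,0.002,0],[0,0,0]],[[0.06,0.002,0],[0,0,0]],[[0.085,0.002,0],[0,0,0]],[[0.1,0.002,0],[0,0,0]],[[0.103,0.002,0],[0,0,0]],[[0.103,0.002,0],[0,0,0]]])

```text
time_s: 24.75
ee_pos: [650.8, 181.1, 217.7]
tcp_rot: [0.482, 0.518, 0.481, -0.517]
wrist_force: [0.0, 0.3, 0.2]
opening: 0.499
```

Call:
move_arm(steps=[[[0,0,0],[0,0,0]],[[0,0,0],[0,0,0]],[[0,0,0],[0,0,0]],[[0,0,0],[0,0,0]]], gripper=0)

```text
time_s: 25.25
ee_pos: [649.6, 181.0, 217.7]
tcp_rot: [-0.481, -0.517, -0.482, 0.518]
wrist_force: [-8.1, -0.6, 6.4]
opening: 0.118
```

```bash
python3 - <<'E'
from h import *
plan()
a=np.arange(1.55,-.01,-.0775);X=-190*np.cos(a)+70*np.sin(a);Z=190*np.sin(a)+70*np.cos(a)
for i,r in enumerate(zip(a,-(Z-Z[0]),X-X[0])):print(i,np.round(r,2))
E
```

```text
t 25.25 at [649.6 181.  217.7] jaw -4.1 F [-8.1 -0.6  6.4] open 0.118 q [0.2  0.59 1.31 0.   1.24 0.27]
0 [ 1.55 -0.    0.  ]
1 [  1.47  -4.54 -15.02]
2 [  1.4   -7.9  -30.34]
3 [  1.32 -10.06 -45.88]
4 [  1.24 -11.02 -61.54]
5 [  1.16 -10.76 -77.23]
6 [  1.09  -9.29 -92.85]
7 [   1.01   -6.61 -108.3 ]
8 [   0.93   -2.74 -123.51]
9 [   0.85    2.29 -138.37]
10 [   0.78    8.46 -152.79]
11 [   0.7    15.73 -166.7 ]
12 [   0.62   24.05 -180.  ]
13 [   0.54   33.37 -192.61]
14 [   0.47   43.65 -204.47]
15 [   0.39   54.81 -215.5 ]
16 [   0.31   66.79 -225.62]
17 [ 2.3000e-01  7.9520e+01 -2.3479e+02]
18 [ 1.6000e-01  9.2920e+01 -2.4295e+02]
19 [ 8.0000e-02  1.0691e+02 -2.5004e+02]
20 [   0.    121.41 -256.03]
```

Call:
move_arm(steps=[[[-0.0045,-0.015,0],[0,0,0]],[[-0.008,-0.0305,0],[0,0,0]],[[-0.01,-0.046,0],[0,0,0]],[[-0.011,-0.0615,0],[0,0,0]],[[-0.011,-0.077,0],[0,0,0]],[[-0.0095,-0.093,0],[0,0,0]],[[-0.0065,-0.1085,0],[0,0,0]],[[-0.0025,-0.1235,0],[0,0,0]]])

```text
time_s: 26.25
ee_pos: [528.1, 190.9, 221.2]
tcp_rot: [0.482, 0.52, 0.481, -0.516]
wrist_force: [0.1, 8.1, 8.4]
opening: 0.113
```

Call:
move_arm(steps=[[[0.005,-0.015,0],[0,0,0]],[[0.011,-0.0295,0],[0,0,0]],[[0.0185,-0.043,0],[0,0,0]],[[0.027,-0.0565,0],[0,0,0]],[[0.036,-0.069,0],[0,0,0]],[[0.0465,-0.081,0],[0,0,0]]])

```text
time_s: 27.0
ee_pos: [447.0, 197.1, 173.8]
tcp_rot: [0.481, 0.519, 0.482, -0.516]
wrist_force: [1.0, 12.0, 1.7]
opening: 0.116
```

```bash
python3 - <<'E'
from h import *
plan()
E
```

```text
t 27.0 at [447.  197.1 173.8] jaw -4.1 F [ 1.  12.   1.7] open 0.116 q [0.32 0.31 1.87 0.   0.96 0.39]
```

Call:
move_arm(steps=[[[0.011,-0.011,0],[0,0,0]],[[0.023,-0.021,0],[0,0,0]],[[0.036,-0.0305,0],[0,0,0]],[[0.0495,-0.0385,0],[0,0,0]]])

```text
time_s: 27.5
ee_pos: [408.8, 200.3, 124.1]
tcp_rot: [0.481, 0.52, 0.482, -0.516]
wrist_force: [-1.5, 16.2, 3.5]
opening: 0.115
```

Call:
move_arm(steps=[[[0.007,-0.0035,0],[0,0,0]],[[0.014,-0.007,0],[0,0,0]],[[0.021,-0.01,0],[0,0,0]],[[0.0285,-0.013,0],[0,0,0]],[[0.0285,-0.013,0],[0,0,0]]])

```text
time_s: 28.12
ee_pos: [395.5, 201.3, 95.3]
tcp_rot: [0.481, 0.519, 0.482, -0.517]
wrist_force: [-5.4, 19.6, 1.4]
opening: 0.12
```

Call:
move_arm(steps=[[[0,0,0],[0,0,0]],[[0,0,0],[0,0,0]],[[0,0,0],[0,0,0]],[[0,0,0],[0,0,0]]], gripper=0.42)

```text
time_s: 28.62
ee_pos: [395.2, 199.1, 94.8]
tcp_rot: [0.482, 0.518, 0.482, -0.518]
wrist_force: [-0.1, 0.2, 0.1]
opening: 0.42
```

Call:
move_arm(steps=[[[-0.02,0,0],[0,0,0]],[[-0.05,0,0],[0,0,0]],[[-0.09,0,0],[0,0,0]],[[-0.14,0,0],[0,0,0]],[[-0.17,0,0.05],[0,0,0]],[[-0.17,0,0.1],[0,0,0]],[[-0.17,0,0.16],[0,0,0]],[[-0.17,0,0.22],[0,0,0]]])

```text
time_s: 29.62
ee_pos: [378.9, -21.9, 265.0]
tcp_rot: [0.482, 0.518, 0.482, -0.517]
wrist_force: [1.4, -0.1, 0.8]
opening: 0.417
```

Call:
move_arm(steps=[[[0,0,0.06],[0,0,0]],[[0,0,0.1],[0,0,0]],[[0,0,0.1],[0,0,0]],[[0,0,0.1],[0,0,0]],[[0,0,0.1],[0,0,0]],[[0,0,0.1],[0,0,0]],[[0,0,0.1],[0,0,0]],[[0,0,0.1],[0,0,0]]])

```text
time_s: 30.62
ee_pos: [372.3, -119.8, 264.8]
tcp_rot: [0.482, 0.517, 0.482, -0.517]
wrist_force: [-0.1, 0.4, 0.0]
opening: 0.422
```

```bash
python3 - <<'E'
from h import *
plan()
for n in("top","side"):
    s=snapshot(n);o=cv2.imread(f"pics/{n}0.png")
    d=cv2.absdiff(s["image"],o).max(2)
    c=np.array([[593,304,129],[575,64,129],[429,76,129],[445,314,129]])
    m=np.zeros(d.shape,np.uint8);cv2.fillPoly(m,[proj(s,c).astype(int)],1)
    x,y,w,h=cv2.boundingRect(m);x-=8;y-=8;w+=16;h+=30
    k=(d[y:y+h,x:x+w]>25)
    print(n,"changed px on lid top",(d[m>0]>25).sum(),"of",m.sum(),"around",k.sum(),[(i+x,j+y) for j,i in np.argwhere(k)[:8]])
    # bystanders
    for nm,P in(("glass",[552,-107,70]),("tape",[438,-52,10]),("petri",[446,-285,10])):
        u,v=proj(s,[P])[0].astype(int);print(nm,(d[v-12:v+12,u-15:u+15]>25).sum(),end=" ")
    print()
E
```

```text
t 30.62 at [ 372.3 -119.8  264.8] jaw -4.1 F [-0.1  0.4  0. ] open 0.422 q [-0.43  0.01  1.98  0.    1.15 -0.36]
top changed px on lid top 0 of 9762 around 0 []
glass 0 tape 0 petri 0 
side changed px on lid top 0 of 3729 around 0 []
glass 0 tape 8 petri 335
```

The lid pixels match the shut lid from the start in both views, and the bystanders haven't moved in the top view. I'll hand it in.

```bash
python3 -c "
from workcell import *
print(close_job())"
```

```text
the job is handed in; nothing more can be done
None
```

The kit is packed and I handed the job in at about 31 s of the 72 s allowed; `close_job` gave no verdict.

I opened the lid by its handle to about 1.44 rad and let go, and it stayed open. I stood the tall carton in the right-hand compartment and the dropper bottle in the left-hand one. I then guided the lid shut by the handle, let go and backed the arm away.

**Checks that passed:**
- **Contents:** the last picture before closing showed the bottle and carton upright in their compartments with the lid open. The contents can't be seen once the lid is shut.
- **Lid:** with the arm clear, both camera views of the lid matched the shut lid in the starting pictures, with no changed pixels. The force on the tool was near 0 N.
- **Bystanders:** the top view showed no change at the sand glass, the tape roll or the loose petri dish.

**Check that disagreed:** the side view showed changed pixels at the petri dish (335) and a few at the tape roll (8). I put this down to the carton no longer standing in front of the dish and to the arm's new position, since the top view shows no change at either.

**Forces along the way:** gripping the bottle gave a 12 N upward force on the tool, probably the fingertips pressing on its shoulder. Setting it down gave 15 N, and closing the lid built up about 20 N sideways until release. All are well below the 40 N and 120 N limits.

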